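# Knock in the grinder's pin and hold its bayonet lid half turned

## Task

With the mallet, knock the sprung pin on the chrome grinder's rim down flush, then stand the mallet back on the stone on its head as it was. Put the lid into the grinder's collar, lugs through the slots and fully seated, and turn it clockwise (seen from above) halfway to its locking click, that is about 45 degrees of the 90, without ever letting it reach the click. Finish while still gripping the lid there - do not let go - and leave the saucers, cup, jar and bottle where they stand.

Things in the scene. Friction and masses are not known exactly. Their poses are not given: they have to be found in the camera images.
- grinder: Chrome electric grinder fixed to the stone, 112 mm wide at the foot, 100 mm at the collar, 130 mm tall without lid; a round black button low on its own -x side. Origin on its axis at the underside, z up. Two slots for the lid's lugs lie at its own +x and -x. Under the ring the lugs can run from the slots 90 degrees clockwise (from above) to the stop where the lid locks; the other way 11 degrees
- collar (a point): Centre of the collar's mouth, 130 mm above the grinder's origin, level with its flat top ring of radius 28 to 50 mm. The bore has radius 28 mm and a floor 18 mm down; the two slots in the ring's inner edge are 16 mm wide, reach out to radius 38 mm, and are 6 mm deep, with the lugs' free space below
- mallet: Kitchen mallet, 0.34 kg, standing on the flat lower face of its aluminium head (upright cylinder 48 mm in diameter, 64 mm tall), left or right of the grinder. Origin at the centre of that face, z up. A wooden handle, 16 mm wide (y) and 20 mm tall, runs level along the mallet's own -x to 160 mm from the head's axis, its centre line 36 mm above the lower face
- mallet_grip (a point): Point on the handle's centre line 60 mm from the head's axis (mallet's own -x) and 36 mm above the lower face: a good place to grip
- lid: Loose steel grinder lid, 0.13 to 0.2 kg, standing on its plug left or right of the grinder. Origin on its axis at the plug's underside, z up. Plug 52 mm in diameter, 14 mm deep; above it a seat 70 mm in diameter that rests on the ring when home (lid's origin then 116 mm above the grinder's); cap 96 mm in diameter, from 16.5 to 24.5 mm
- lid_grip (a point): On the lid's axis, 47 mm above its origin, in the grip bar on the cap: bar along the lid's x, in line with the lugs, 64 mm long, 16 mm wide (y), from 24.5 to 54.5 mm above the origin
- lug (a point): Centre of the lug on the lid's own +x side, 30 mm from its axis, 3 mm above the plug's underside. Two like lugs, at +x and -x, each 9 mm wide, 6 mm tall, reach 34 mm from the axis at the plug's bottom; the lid fits either way round
- pin_top (a point): Centre of the top of the brass pin, 9 mm in diameter, that stands up from the rim on the grinder's own +y side, 44 mm from its axis. It stands 8.5 to 10 mm proud of the rim, and while it is up it keeps the lid from seating
- pin (a joint): How far the pin has been pushed down, m: 0 is fully up, 0.010 is flush with the rim, stop at 0.011. Stiff in its hole and on a light spring, it takes about 5 N to push and stays where it is left; down by more than 0.008 counts as in
- saucer_a: White ceramic saucer, 130 mm in diameter, 16 mm tall, on the robot's side of the grinder; origin under its centre. Leave alone
- saucer_b: The other saucer, same size, beyond and right of the grinder; origin under its centre. Leave alone
- cup: Glass cup, 72 mm in diameter, 85 mm tall, beyond and left of the grinder; origin under its centre. Leave alone
- jar: Amber jar with a cork, 80 mm in diameter, 120 mm tall, far left; origin under its centre. Leave alone
- oil: Green oil bottle, 64 mm in diameter, 210 mm tall, far right near the robot; origin under its centre. Leave alone

How it is judged (in metres and radians):
On the way, in this order (a step that is already met when the one before it is completed fails the run):
1. the pin is driven down (more than 8 mm) by the mallet, whose head is over it (value of joint pin above 0.008 m and z of mallet in the frame of grinder below 0.136 m and horizontal distance between mallet and pin_top below 0.03 m), for 0.02 s.
2. the mallet stands on its head on the stone again, let go, pin still down (height (world z) of mallet below 0.006 m and angle between mallet's own z axis and vertical below 0.15 rad and not (contact force between mallet and the fingers above 0.2 N) and linear speed of mallet below 0.03 m/s and horizontal distance between mallet and grinder above 0.085 m and value of joint pin above 0.008 m), for 0.2 s.
3. the lid is home in the collar with its lugs in the slots (z of lid in the frame of grinder between 0.112 and 0.1195 m and horizontal distance between lid and grinder below 0.005 m and angle between the z axis of lid and the z axis of grinder, either way round below 0.08 rad and angle between the x axis of lid and the x axis of grinder, either way round below 0.35 rad), for 0.05 s.
At the end, for the whole second after the job is handed in: Lid seated (height within 3.5 mm, axis within 5 mm, level), turned clockwise 45 degrees give or take 12.5, still and gripped by the fingers (over 2 N); pin down by more than 8 mm; mallet upright on the stone, released, its axis over 85 mm from the grinder's (all of step 2 and z of lid in the frame of grinder between 0.112 and 0.1195 m and horizontal distance between lid and grinder below 0.005 m and angle between the z axis of lid and the z axis of grinder, either way round below 0.08 rad and angle between the x axis of lid and the x axis of grinder, either way round between 0.565 and 1.005 rad and ((x of lug in the frame of grinder above 0 m and y of lug in the frame of grinder below 0 m) or (x of lug in the frame of grinder below 0 m and y of lug in the frame of grinder above 0 m)) and contact force between the fingers and lid above 2 N and angular speed of lid below 0.1 rad/s and linear speed of lid below 0.02 m/s); the arm keeps its last pose, push and grip.
It fails at once if the seated lid is turned past 70 degrees towards its locking click (z of lid in the frame of grinder below 0.1215 m and horizontal distance between lid and grinder below 0.01 m and angle between the x axis of lid and the x axis of grinder, either way round above 1.22 rad).
It fails at once if the pin is pushed with the fingers (contact force between the fingers and pin_c0 above 1 N).
It fails at once if a bystander is moved more than 30 mm (distance of any of saucer_a, saucer_b, cup, jar, oil from where it was at the start of the episode above 0.03 m).
It also fails if it takes over 61 s, if anything falls off the work surface, if the arm or the gripper's body presses on something with over 40 N, if the wrist force passes 120 N, or if a joint passes its speed limit or range.

## Robot

A 7-joint arm with a two-finger parallel gripper is mounted at the origin on the work surface. World frame = base frame: x ahead of the robot, y to its left, z up, the work surface at z = 0. Lengths are in m, angles in degrees, forces in N, time in s.
With the tool pointing down it reaches from about 0.425 to 0.875 m from the base axis. Payload 4.7 kg.
Tool frame: the origin (TCP) lies at the very end of the fingers, on their centre line; the grasp point (between the pads) lies 19 mm behind it; z points along the fingers, y is the line along which they close (so a half turn about z gives the same grasp; the last joint's range is limited). The gripper opens to 87 mm and grips with 3 to 60 N. Pads are 19 mm wide; open, the fingers measure 117 mm over their backs; the gripper's body (75 mm by 190 mm) begins 51 mm behind the grasp point.
Start: joints at [-72.817, 18.392, -4.016, 83.108, 1.295, 78.541, -3.26], TCP at [0.183, 0.624, 0.223] pointing down, gripper open.
Joint ranges: [-163.93, 163.93], [-17.29, 119.83], [-79.2, 71.16], [3.27, 140.29], [-89.18, 269.18], [5.43, 117.66], [-154.24, 154.24]. Speed limits (degrees/s): [147.25, 147.25, 180, 180, 180, 180, 180].

## Interface

Orientations are given as [roll, pitch, yaw] about the fixed x, y, z axes, in that order (R = Rz(yaw) Ry(pitch) Rx(roll)).
In Python, from cell import get_obs, eyes, env gives the robot as it stands.
- The arm moves only by the tool servo_tool, never from a script. Its argument "series" is a list that holds one entry, the list of rows, each a list of 7 numbers: the shift along the tool's x, y, z in units of 300 mm (1.0 is 300 mm), then the turn, a rotation vector about the tool's x, y, z in units of pi rad (1.0 is pi rad), then the opening, from 0 (shut) to 1 (fully open). In form: [[[tx, ty, tz, wx, wy, wz, gripper], ...]]. A call has 1 to 12 rows; each row is the pose to reach, as a shift and turn from the pose commanded when the call began, along the tool's axes at that moment, turning the shorter way round; what a row does not reach only later rows make up. A row lasts 1/12 s, in which the tool goes at most 41.7 mm and 7.16 degrees, less where a joint would pass 70% of its speed; a pose out of reach is approached as far as the arm can. A call with a number of a shift or a turn outside -1 to 1 is refused whole. A call with a gripper value outside its range is refused whole. The fingers move at their own pace and stop on an object; "grip_force" is the grip in N (left out, the last holds). Time passes only in rows, so rows that repeat a pose let the fingers close. It gives the time, the measured TCP pose, the force, the opening and the grip force at its end, in the units of the state.
- get_obs(): the state, without advancing time (a new reading comes with each control period).
- eyes.read_camera(name): name is "scene" or "top"; returns a dict with "frame" (420x560x3 uint8, red, green, blue), "depth" (420x560 float32, m along the optical axis (not along the pixel's ray), 0 where there is no reading), "fx", "fy", "cx", "cy" (pixels), "origin" and "rotation" of the camera in the world. Camera axes: x right, y down, z forward; pixel columns grow to the right and rows downward; lengths in m; the calibration is good to about 2 mm. A picture is of the moment at which its call begins.
- env.sign_off(): hands the job in; it is judged then, once.
The state is a dict: "time_s": time; "qpos": joint angles; "joint_velocities": joint speeds; "effort": joint torques, N m; "tool_pos": TCP position; "tool_rot": TCP orientation; "force": force on the tool from outside, world axes, zero at the start; "wrist_torque": the same for the moment, N m; "grip_width": finger opening in m; "grasp_force": force on a finger pad.
Only numpy, scipy, OpenCV 4.12 (cv2) and the standard library are available. Lean on these libraries where they do the work, as an engineer would, in place of code of your own. Each camera call takes 0.05 s, during which the arm holds its last target. There are 200 camera calls.

## Working session

There is one attempt and no reset: what is moved stays moved. The work goes in short steps, Python scripts to look and compute and a tool call to move; the robot and the scene stay as the last step left them, time stands still between calls to the robot, and variables do not carry over. Pictures are saved under pics/ and viewed, at most 10 in all, crops included, and the job is handed in when it is done.

Besides the shell and the picture viewer there is one more tool, called as name(argument=value, ...), one argument or row to a line, values as JSON. servo_tool: Moves the arm, as the interface text tells. Shifts and turns lie within -1 to 1; 1 stands for 300 mm of shift or pi rad of turn. Its arguments: {"type":"object","properties":{"series":{"type":"array"},"grip_force":{"type":"number"}},"required":["series"]}

```bash
mkdir -p pics; ls
cat > h.py <<'E'
import numpy as np, cv2, pickle
from cell import get_obs, eyes, env
def shot(n,tag):
    d=eyes.read_camera(n); cv2.imwrite(f'pics/{tag}.png',d['frame'][:,:,::-1]); pickle.dump(d,open(f'pics/{tag}.pkl','wb')); return d
def load(tag): return pickle.load(open(f'pics/{tag}.pkl','rb'))
def ray(d,u,v,z):
    r=np.array(d['rotation'])@np.array([(u-d['cx'])/d['fx'],(v-d['cy'])/d['fy'],1.]); o=np.array(d['origin'])
    return o+r*(z-o[2])/r[2]
def cloud(d):
    v,u=np.indices(d['depth'].shape); z=d['depth']
    p=np.stack([(u-d['cx'])/d['fx']*z,(v-d['cy'])/d['fy']*z,z],-1)
    return p@np.array(d['rotation']).T+np.array(d['origin'])
E
python3 - <<'E'
from h import *
for n in('scene','top'):
    d=shot(n,n+'0'); print(n,d['fx'],d['cx'],d['cy'],d['origin'],np.round(d['rotation'],3).tolist())
print(get_obs())
E
```

```text
pics
scene 523.5180427315992 283.26610320907605 212.6165575622574 [ 1.52912899 -0.34086174  1.18903568] [-136.849, 0.857, 72.879]
top 458.3094410957353 285.22197631584515 209.1289206169271 [ 0.27281632 -0.0488578   1.45119896] [-168.003, -0.17, -91.88]
{'time_s': 0.1, 'qpos': array([-72.81518909,  18.43540301,  -4.01399122,  83.16890682,
         1.29611143,  78.54068027,  -3.26204173]), 'joint_velocities': array([-0.01256853, -0.08557727, -0.03800324, -0.05426318, -0.09318882,
        0.02415401,  0.13108951]), 'effort': array([-1.42729950e-04, -4.92568052e+01, -4.05909000e-01, -3.13399708e+01,
       -6.42512902e-02,  3.94770002e-02,  6.80581547e-05]), 'tool_pos': array([0.18319997, 0.62312552, 0.22155527]), 'tool_rot': array([-1.79900299e+02,  7.07287787e-03,  1.63621530e+02]), 'force': array([-0.15752105,  0.0937242 ,  0.44812793]), 'wrist_torque': array([ 0.0227957 ,  0.03070345, -0.03074152]), 'grasp_force': 0.0, 'grip_width': 0.08717554154800472}
```

View pics/top0.png

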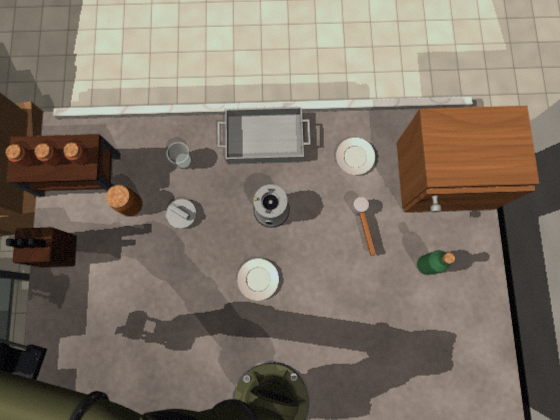

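View pics/scene0.png

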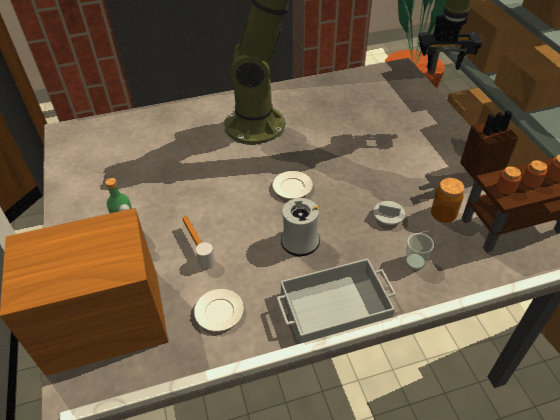

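The top view shows the lid at about (181,214), the grinder at (271,204) with its brass pin near (257,199), and the mallet head at (361,205) with its handle running to (372,253). The scene view agrees, with the pin at (317,207). The camera rotation is given as rpy degrees, so I'll fix the helper and measure.

```bash
cat > fix.py <<'E'
s=open('h.py').read().replace("np.array(d['rotation'])","Rm(d)")
s+="""
from scipy.spatial.transform import Rotation as R
def Rm(d): return R.from_euler('xyz',d['rotation'],degrees=True).as_matrix()
"""
open('h.py','w').write(s)
E
python3 fix.py
python3 - <<'E'
from h import *
t=load('top0'); s=load('scene0')
P=cloud(t); Q=cloud(s)
print('table z',P[300,200],Q[150,350])
def circ(p): # fit circle
    A=np.c_[2*p[:,:2],np.ones(len(p))]; x=np.linalg.lstsq(A,(p[:,:2]**2).sum(1),rcond=None)[0]; return x[:2],np.sqrt(x[2]+x[:2]@x[:2])
def near(u,v,z0,z1,r,C=P):
    c=ray(t,u,v,(z0+z1)/2)[:2]; m=(np.linalg.norm(C[...,:2]-c,axis=2)<r)&(C[...,2]>z0)&(C[...,2]<z1); return C[m]
for nm,a in dict(grinder=(271,204,.12,.136,.065),head=(361,205,.055,.072,.04),cap=(181,214,.018,.03,.06),bar=(181,214,.045,.062,.06),handle=(366,230,.03,.056,.13)).items():
  for cn,C in(('top',P),('scene',Q)):
    p=near(*a,C=C)
    if len(p)<5: print(nm,cn,len(p));continue
    h=cv2.convexHull(p[:,:2].astype(np.float32))[:,0]
    c,r=circ(h); w,V=np.linalg.eigh(np.cov(p[:,:2].T)); mr=cv2.minAreaRect((p[:,:2]*1000).astype(np.float32))
    print(nm,cn,len(p),'mean',p.mean(0).round(4),'circ',c.round(4),r.round(4),'ax',np.degrees(np.arctan2(V[1,1],V[0,1])).round(1),mr)
for d,tag,(x,y) in((t,'top',(271,204)),(s,'scene',(300,212))):
    f=d['frame'][:,:,::-1]; c=f[y-35:y+35,x-35:x+35]; hsv=cv2.cvtColor(c,cv2.COLOR_BGR2HSV)
    m=cv2.inRange(hsv,(12,90,60),(35,255,255)); v,u=np.nonzero(m); 
    n,l,st,ce=cv2.connectedComponentsWithStats(m); print(tag,[(st[i,4],(ce[i]+[x-35,y-35]).round(1),ray(d,*(ce[i]+[x-35,y-35]),.137).round(4)) for i in range(1,n)])
def crop(d,x,y,k): return cv2.resize(d['frame'][y-k:y+k,x-k:x+k,::-1],(390,390),interpolation=cv2.INTER_CUBIC)
cv2.imwrite('pics/c1.png',np.hstack([crop(t,271,204,35),crop(s,300,220,35)]))
E
```

```text
table z [ 0.30117805  0.21090271 -0.00155935] [ 0.23939145  0.28273647 -0.00382534]
grinder top 574 mean [ 0.5792 -0.0191  0.1278] circ [ 0.5798 -0.0184] 0.0499 ax 62.6 ((579.1118774414062, -19.16961669921875), (97.84089660644531, 100.21270751953125), 88.14033508300781)
grinder scene 590 mean [ 0.5861 -0.0181  0.1295] circ [ 0.5827 -0.0168] 0.0514 ax 167.8 ((583.7267456054688, -17.355667114257812), (102.240966796875, 100.56199645996094), 20.271516799926758)
head top 178 mean [ 0.5755 -0.2984  0.0622] circ [ 0.5755 -0.298 ] 0.023 ax -175.1 ((576.7523193359375, -297.91778564453125), (45.68170166015625, 45.202674865722656), 0.5606051087379456)
head scene 211 mean [ 0.5823 -0.297   0.0641] circ [ 0.5797 -0.2961] 0.0245 ax 174.5 ((579.3983764648438, -296.0306396484375), (44.662025451660156, 50.37841033935547), 79.88982391357422)
cap top 538 mean [0.5713 0.2667 0.023 ] circ [0.5731 0.2686] 0.0474 ax 147.9 ((572.93408203125, 268.614501953125), (94.33430480957031, 93.84611511230469), 33.17502975463867)
cap scene 376 mean [0.5874 0.2638 0.0247] circ [0.5763 0.2705] 0.0483 ax 60.8 ((576.020629
[... 268 characters left out ...]
 scene 129 mean [0.5784 0.2696 0.053 ] circ [0.5827 0.2673] 0.0292 ax 57.9 ((577.43017578125, 269.74609375), (63.6973876953125, 20.501733779907227), 57.54111862182617)
handle top 288 mean [ 0.4941 -0.312   0.0435] circ [ 0.5061 -0.3225] 0.0846 ax -165.9 ((503.816650390625, -304.9376220703125), (175.81507873535156, 33.610694885253906), 10.37563419342041)
handle scene 290 mean [ 0.5212 -0.31    0.0446] circ [ 0.5093 -0.3074] 0.0869 ax -169.8 ((513.0509033203125, -301.7533264160156), (185.28689575195312, 48.99862289428711), 5.074095249176025)
top [(np.int32(7), array([255. , 198.3]), array([0.5873, 0.026 , 0.137 ]))]
scene [(np.int32(16), array([315.7, 206.9]), array([0.5887, 0.0267, 0.137 ]))]
```

View pics/c1.png

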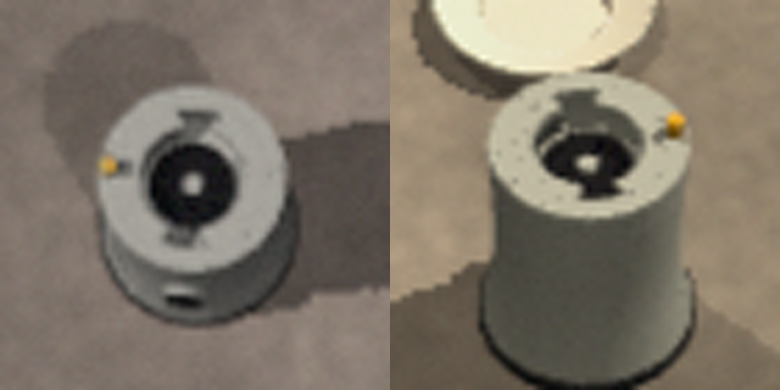

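The crop shows the slots pointing nearly along world x and the pin on the +y side. That puts the grinder at about (0.581,-0.018) with yaw near -8°, and the pin at about (0.588,0.026). Next is the handle axis and the first move.

```bash
cat > mv.py <<'E'
import sys
from h import *
def go(x,y,z,yaw,tilt=(180,0)):
    o=get_obs(); p=o['tool_pos']; Rc=R.from_euler('xyz',o['tool_rot'],degrees=True); Rt=R.from_euler('xyz',[*tilt,yaw],degrees=True)
    d=Rc.inv().apply(np.array([x,y,z])-p)/.3; w=(Rc.inv()*Rt).as_rotvec()/np.pi
    print('t=%.2f'%o['time_s'],p.round(4),o['tool_rot'].round(2),'F',o['force'].round(1),'grip',round(o['grip_width'],4),round(o['grasp_force'],1),'q',o['qpos'].round(0))
    print('-> shift',d.round(4),'turn',w.round(4))
if __name__=='__main__': go(*map(float,sys.argv[1:]))
E
python3 - <<'E'
from h import *
t=load('top0'); s=load('scene0')
for d,(x,y) in((t,(368,235)),(s,(193,235))):
    f=d['frame'][:,:,::-1]; m=np.zeros(f.shape[:2],np.uint8); hsv=cv2.cvtColor(np.ascontiguousarray(f),cv2.COLOR_BGR2HSV)
    m[y-28:y+28,x-20:x+20]=cv2.inRange(hsv,(3,110,60),(20,255,255))[y-28:y+28,x-20:x+20]
    v,u=np.nonzero(m); p=np.array([ray(d,a,b,.045) for a,b in zip(u,v)])[:,:2]
    vx,vy,cx,cy=cv2.fitLine(p.astype(np.float32),cv2.DIST_L2,0,.01,.01).ravel()
    print(len(u),np.degrees(np.arctan2(vy,vx)),cx,cy,p.min(0),p.max(0))
E
python3 mv.py 0.5 0.1 0.3 90;python3 mv.py 0.519 -0.309 0.25 12
```

```text
255 11.1357 0.4865296 -0.31399196 [ 0.41881715 -0.33455153] [ 0.55440033 -0.29321977]
200 10.718601 0.48260018 -0.31671777 [ 0.42092566 -0.33430406] [ 0.54043596 -0.29807017]
t=0.10 [0.1832 0.6231 0.2216] [-1.7990e+02  1.0000e-02  1.6362e+02] F [-0.2  0.1  0.4] grip 0.0872 0.0 q [-73.  18.  -4.  83.   1.  79.  -3.]
-> shift [-1.5049 -1.3757 -0.2589] turn [-5.00e-04  4.00e-04  4.09e-01]
t=0.10 [0.1832 0.6231 0.2216] [-1.7990e+02  1.0000e-02  1.6362e+02] F [-0.2  0.1  0.4] grip 0.0872 0.0 q [-73.  18.  -4.  83.   1.  79.  -3.]
-> shift [-1.9501 -2.6655 -0.0899] turn [-1.000e-04  7.000e-04  8.423e-01]
```

servo_tool(
  series=[
    [[-0.98,-0.95,-0.2,0,0,0.4,1],[-0.98,-0.95,-0.2,0,0,0.4,1],[-0.98,-0.95,-0.2,0,0,0.4,1],[-0.98,-0.95,-0.2,0,0,0.4,1],[-0.98,-0.95,-0.2,0,0,0.4,1],[-0.98,-0.95,-0.2,0,0,0.4,1],[-0.98,-0.95,-0.2,0,0,0.4,1],[-0.98,-0.95,-0.2,0,0,0.4,1],[-0.98,-0.95,-0.2,0,0,0.4,1],[-0.98,-0.95,-0.2,0,0,0.4,1],[-0.98,-0.95,-0.2,0,0,0.4,1],[-0.98,-0.95,-0.2,0,0,0.4,1]],
  ],
  grip_force=20,
)

```text
time_s: 1.1
tool_pos: [0.3863, 0.2652, 0.283]
tool_rot: [180.0, -0.1, 91.3]
force: [0.6, 0.3, -0.9]
grip_width: 0.0871
grasp_force: 0.0
```

```bash
python3 mv.py 0.519 -0.3085 0.2 11
```

```text
t=1.10 [0.3863 0.2652 0.283 ] [ 1.7997e+02 -7.0000e-02  9.1320e+01] F [ 0.6  0.3 -0.9] grip 0.0871 0.0 q [-54.  -6.  15. 103.   1.  83. -38.]
-> shift [-1.9223  0.3979  0.2745] turn [-1.000e-04 -4.000e-04  4.462e-01]
```

servo_tool(
  series=[
    [[-0.97,0.4,0,0,0,0.22,1],[-0.97,0.4,0,0,0,0.22,1],[-0.97,0.4,0,0,0,0.22,1],[-0.97,0.4,0,0,0,0.22,1],[-0.97,0.4,0,0,0,0.22,1],[-0.97,0.4,0,0,0,0.22,1],[-0.97,0.4,0,0,0,0.22,1],[-0.97,0.4,0,0,0,0.22,1],[-0.97,0.4,0,0,0,0.22,1],[-0.97,0.4,0,0,0,0.22,1]],
  ],
)

```text
time_s: 1.93
tool_pos: [0.5132, -0.0198, 0.2819]
tool_rot: [-179.9, 0.0, 52.0]
force: [-0.2, 1.1, -0.4]
grip_width: 0.0872
grasp_force: 0.0
```

```bash
python3 mv.py 0.519 -0.3085 0.2 11
```

```text
t=1.93 [ 0.5132 -0.0198  0.2819] [-1.7994e+02  5.0000e-02  5.2010e+01] F [-0.2  1.1 -0.4] grip 0.0872 0.0 q [-36.  -1.  35.  98.   0.  83. -39.]
-> shift [-0.7464  0.6077  0.273 ] turn [-2.000e-04  4.000e-04  2.278e-01]
```

servo_tool(
  series=[
    [[-0.746,0.608,0.273,0,0,0.228,1],[-0.746,0.608,0.273,0,0,0.228,1],[-0.746,0.608,0.273,0,0,0.228,1],[-0.746,0.608,0.273,0,0,0.228,1],[-0.746,0.608,0.273,0,0,0.228,1],[-0.746,0.608,0.273,0,0,0.228,1],[-0.746,0.608,0.273,0,0,0.228,1],[-0.746,0.608,0.273,0,0,0.228,1],[-0.746,0.608,0.273,0,0,0.228,1],[-0.746,0.608,0.273,0,0,0.228,1],[-0.746,0.608,0.273,0,0,0.228,1]],
  ],
)

```text
time_s: 2.85
tool_pos: [0.5209, -0.3053, 0.2004]
tool_rot: [-179.9, -0.0, 11.3]
force: [0.8, 0.8, -0.1]
grip_width: 0.0869
grasp_force: 0.0
```

```bash
python3 mv.py 0.519 -0.3085 0.017 11; python3 -c "
from h import *
shot('scene','s1');
d=load('s1');p=get_obs()['tool_pos'];print((Rm(d).T@(p-d['origin'])));c=Rm(d).T@(p-d['origin']);print(c[:2]/c[2]*d['fx']+[d['cx'],d['cy']])
cv2.imwrite('pics/s1c.png',cv2.resize(d['frame'][130:330,100:300,::-1],(600,600)))"
```

```text
t=2.85 [ 0.5209 -0.3053  0.2004] [-1.7987e+02 -4.0000e-02  1.1270e+01] F [ 0.8  0.8 -0.1] grip 0.0869 0.0 q [-13.  18.  50.  93. -14.  76. -40.]
-> shift [-0.0087  0.0107  0.6113] turn [-0.0007 -0.0002  0.0015]
[-0.24817619 -0.0320366   1.3899302 ]
[189.79039236 200.54995143]
```

View pics/s1c.png

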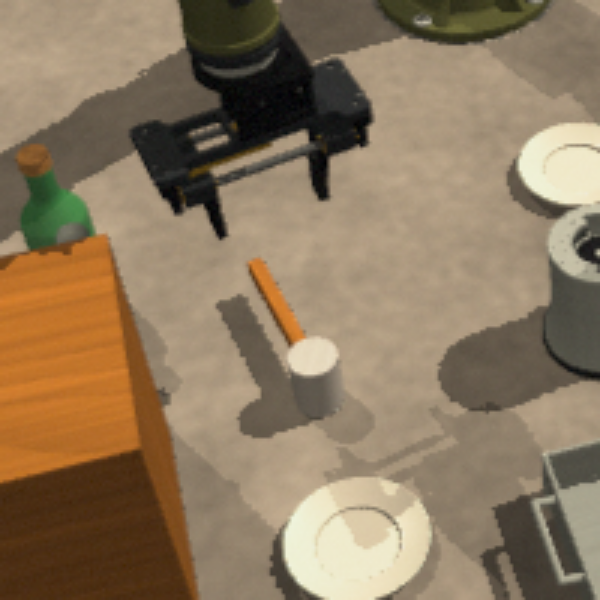

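The fingers straddle the handle, and the cabinet is close to the right-hand finger. I'll check clearance before going down.

```bash
python3 -c "
from h import *
for n in('top0','scene0'):
    P=cloud(load(n)).reshape(-1,3)
    m=(P[:,2]>.06)&(P[:,2]<.45)&(P[:,0]>.3)&(P[:,0]<.68)&(P[:,1]<-.33)&(P[:,1]>-.6); q=P[m]
    for x0 in np.arange(.3,.68,.04):
        s=q[(q[:,0]>x0)&(q[:,0]<x0+.04)]
        if len(s): print(n,round(x0,2),s[:,1].max().round(3),s[:,2].max().round(3))
"
```

```text
top0 0.34 -0.47 0.214
top0 0.38 -0.469 0.214
top0 0.5 -0.461 0.239
top0 0.54 -0.44 0.274
top0 0.58 -0.44 0.275
top0 0.62 -0.44 0.275
top0 0.66 -0.44 0.275
scene0 0.34 -0.472 0.212
scene0 0.38 -0.468 0.216
scene0 0.42 -0.502 0.141
scene0 0.5 -0.459 0.24
scene0 0.54 -0.439 0.276
scene0 0.58 -0.439 0.276
scene0 0.62 -0.439 0.276
scene0 0.66 -0.439 0.276
```

servo_tool(
  series=[
    [[-0.009,0.011,0.1,0,0,0,1],[-0.009,0.011,0.2,0,0,0,1],[-0.009,0.011,0.3,0,0,0,1],[-0.009,0.011,0.4,0,0,0,1],[-0.009,0.011,0.5,0,0,0,1],[-0.009,0.011,0.57,0,0,0,1],[-0.009,0.011,0.611,0,0,0,1],[-0.009,0.011,0.611,0,0,0,0.6],[-0.009,0.011,0.611,0,0,0,0],[-0.009,0.011,0.611,0,0,0,0],[-0.009,0.011,0.611,0,0,0,0],[-0.009,0.011,0.611,0,0,0,0]],
  ],
  grip_force=50,
)

```text
time_s: 3.9
tool_pos: [0.5184, -0.313, 0.0189]
tool_rot: [179.9, -0.1, 11.0]
force: [0.3, -0.2, -0.8]
grip_width: 0.0614
grasp_force: 0.0
```

```bash
python3 mv.py 0.519 -0.3085 0.017 11
```

```text
t=3.90 [ 0.5184 -0.313   0.0189] [ 1.7993e+02 -1.4000e-01  1.1000e+01] F [ 0.3 -0.2 -0.8] grip 0.0614 0.0 q [ -7.  29.  44. 103. -24.  57. -32.]
-> shift [ 0.0048 -0.0142  0.0064] turn [ 0.0004 -0.0008 -0.    ]
```

servo_tool(
  series=[
    [[0.004,-0.01,0.005,0,0,0,0],[0.004,-0.01,0.005,0,0,0,0],[0.004,-0.01,0.005,0,0,0,0],[0.004,-0.01,0.005,0,0,0,0],[0.004,-0.01,0.005,0,0,0,0],[0.004,-0.01,0.005,0,0,0,0],[0.004,-0.01,0.005,0,0,0,0],[0.004,-0.01,0.005,0,0,0,0],[0.004,-0.01,0.005,0,0,0,0],[0.004,-0.01,0.005,0,0,0,0],[0.004,-0.01,0.005,0,0,0,0]],
  ],
)

```text
time_s: 4.82
tool_pos: [0.5178, -0.3094, 0.0158]
tool_rot: [-180.0, 0.0, 11.0]
force: [-0.2, 0.4, 0.6]
grip_width: 0.0154
grasp_force: 50.0
```

```bash
python3 mv.py 0.519 -0.3085 0.22 11
```

```text
t=4.82 [ 0.5178 -0.3094  0.0158] [-1.800e+02  1.000e-02  1.098e+01] F [-0.2  0.4  0.6] grip 0.0154 50.0 q [ -7.  29.  44. 103. -24.  57. -32.]
-> shift [ 0.0044 -0.0023 -0.6807] turn [-0.      0.     -0.0001]
```

servo_tool(
  series=[
    [[0,0,-0.1,0,0,0,0],[0,0,-0.2,0,0,0,0],[0,0,-0.3,0,0,0,0],[0,0,-0.4,0,0,0,0],[0,0,-0.5,0,0,0,0],[0,0,-0.6,0,0,0,0],[0,0,-0.68,0,0,0,0],[0,-0.1,-0.68,0,0,0,0],[0,-0.2,-0.68,0,0,0,0],[0,-0.3,-0.68,0,0,0,0],[0,-0.4,-0.68,0,0,0,0],[0,-0.4,-0.68,0,0,0,0]],
  ],
)

```text
time_s: 5.82
tool_pos: [0.4943, -0.1838, 0.2185]
tool_rot: [-179.6, 0.1, 11.5]
force: [-0.0, 0.7, -3.8]
grip_width: 0.0153
grasp_force: 50.0
```

```bash
python3 mv.py 0.528 0.013 0.2 11
```

```text
t=5.82 [ 0.4943 -0.1838  0.2185] [-1.796e+02  8.000e-02  1.148e+01] F [-0.   0.7 -3.8] grip 0.0153 50.0 q [-28.   4.  48. 102.  -3.  76. -58.]
-> shift [ 0.2409 -0.6201  0.0657] turn [-0.0022  0.0004  0.0027]
```

servo_tool(
  series=[
    [[0.04,-0.1,0,0,0,0,0],[0.08,-0.2,0,0,0,0,0],[0.12,-0.3,0,0,0,0,0],[0.16,-0.4,0,0,0,0,0],[0.2,-0.5,0,0,0,0,0],[0.24,-0.58,0,0,0,0,0],[0.24,-0.62,0.066,0,0,0.002,0],[0.24,-0.62,0.066,0,0,0.002,0],[0.24,-0.62,0.066,0,0,0.002,0],[0.24,-0.62,0.066,0,0,0.002,0]],
  ],
)

```text
time_s: 6.65
tool_pos: [0.53, 0.0032, 0.2]
tool_rot: [180.0, 0.0, 10.5]
force: [0.9, 0.5, -3.6]
grip_width: 0.0155
grasp_force: 50.0
```

```bash
python3 mv.py 0.528 0.013 0.165 11; python3 -c "
from h import *
d=shot('scene','s2'); t=shot('top','t2')
P=cloud(t); m=(P[...,2]>.235)&(P[...,2]<.26)
c=lambda d,x,y:cv2.resize(d['frame'][y-50:y+50,x-50:x+50,::-1],(400,400))
cv2.imwrite('pics/c2.png',np.hstack([c(t,265,195),c(d,305,200)]))
Q=cloud(d)
for C,n in((P,'t'),(Q,'s')):
    m=(C[...,2]>.235)&(C[...,2]<.262)&(abs(C[...,0]-.588)<.035)&(abs(C[...,1]-.026)<.035); p=C[m]
    if len(p)>5: print(n,len(p),cv2.minEnclosingCircle(p[:,:2].astype(np.float32)),p[:,2].mean())
"
```

```text
t=6.65 [0.53   0.0032 0.2   ] [1.7995e+02 4.0000e-02 1.0530e+01] F [ 0.9  0.5 -3.6] grip 0.0155 50.0 q [-40.   5.  38. 103.  -3.  73. -80.]
-> shift [-0.0006 -0.0335  0.1165] turn [ 0.0003  0.0002 -0.0026]
s 230 ((0.59514981508255, 0.018222104758024216), 0.02705172449350357) 0.2457152030612576
```

View pics/c2.png

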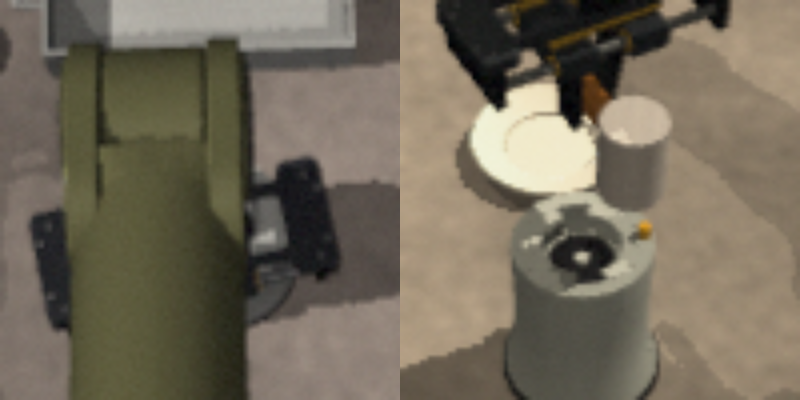

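The mallet is level with its head just above the pin. Next I lower it.

servo_tool(
  series=[
    [[0,-0.025,0.03,0,0,-0.002,0],[0,-0.025,0.06,0,0,-0.002,0],[0,-0.025,0.09,0,0,-0.002,0],[0,-0.025,0.12,0,0,-0.002,0],[0,-0.025,0.135,0,0,-0.002,0],[0,-0.025,0.15,0,0,-0.002,0],[0,-0.025,0.16,0,0,-0.002,0],[0,-0.025,0.17,0,0,-0.002,0],[0,-0.025,0.177,0,0,-0.002,0],[0,-0.025,0.177,0,0,-0.002,0]],
  ],
)

```text
time_s: 7.58
tool_pos: [0.5291, 0.0119, 0.147]
tool_rot: [180.0, -0.0, 11.0]
force: [-1.2, -0.2, 0.6]
grip_width: 0.0153
grasp_force: 50.0
```

```bash
python3 mv.py 0.528 0.013 0.146 11
```

```text
t=7.58 [0.5291 0.0119 0.147 ] [ 1.800e+02 -3.000e-02  1.097e+01] F [-1.2 -0.2  0.6] grip 0.0153 50.0 q [-39.   7.  38. 107.  -5.  67. -79.]
-> shift [-0.0028 -0.0041  0.0034] turn [ 0.     -0.0002 -0.0002]
```

servo_tool(
  series=[
    [[0,0,0.004,0,0,0,0],[0,0,0.008,0,0,0,0],[0,0,0.012,0,0,0,0],[0,0,0.012,0,0,0,0],[0,0,0.012,0,0,0,0]],
  ],
)

```text
time_s: 8.0
tool_pos: [0.5289, 0.0119, 0.1455]
tool_rot: [-179.9, -0.0, 11.0]
force: [-8.2, -1.0, 13.5]
grip_width: 0.0155
grasp_force: 50.0
```

```bash
python3 mv.py 0.528 0.013 0.146 11
```

```text
t=8.00 [0.5289 0.0119 0.1455] [-1.7993e+02 -2.0000e-02  1.0970e+01] F [-8.2 -1.  13.5] grip 0.0155 50.0 q [-39.   7.  38. 107.  -5.  67. -79.]
-> shift [-0.0023 -0.0042 -0.0017] turn [-0.0004 -0.0001 -0.0002]
```

There is firm ring contact at 17 N, so the face is flush. I'll lift, retreat partway and check the pin.

servo_tool(
  series=[
    [[0,0,-0.05,0,0,0,0],[0,0,-0.13,0,0,0,0],[0,0,-0.22,0,0,0,0],[0,0.05,-0.25,0,0,0,0],[-0.08,0.15,-0.25,0,0,0,0],[-0.12,0.25,-0.25,0,0,0,0],[-0.16,0.35,-0.25,0,0,0,0],[-0.2,0.45,-0.25,0,0,0,0],[-0.2,0.45,-0.25,0,0,0,0]],
  ],
)

```text
time_s: 8.75
tool_pos: [0.4937, -0.1405, 0.2185]
tool_rot: [179.8, -0.0, 10.4]
force: [0.1, -1.6, -3.3]
grip_width: 0.0153
grasp_force: 50.0
```

```bash
python3 mv.py 0.518 -0.3094 0.22 11; python3 -c "
from h import *
d=shot('scene','s3')
c=lambda d,x,y,k:cv2.resize(d['frame'][y-k:y+k,x-k:x+k,::-1],(400,400),interpolation=cv2.INTER_CUBIC)
cv2.imwrite('pics/c3.png',np.hstack([c(d,305,215,35),c(d,250,180,90)]))
"
```

```text
t=8.75 [ 0.4937 -0.1405  0.2185] [ 1.7977e+02 -1.0000e-02  1.0360e+01] F [ 0.1 -1.6 -3.3] grip 0.0153 50.0 q [-32.   1.  46. 104.  -0.  75. -66.]
-> shift [-0.0217  0.5685 -0.0026] turn [ 0.0013 -0.     -0.0035]
```

View pics/c3.png

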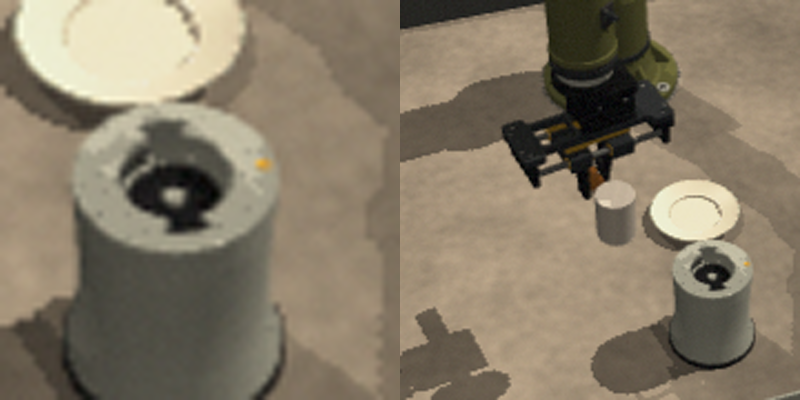

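The pin is flush: the brass disc at about (263,163) in the left crop lies level with the rim. Now I return the mallet.

servo_tool(
  series=[
    [[-0.01,0.1,0,0,0,0,0],[-0.02,0.2,0,0,0,0,0],[-0.02,0.3,0,0,0,0,0],[-0.02,0.4,0,0,0,0,0],[-0.02,0.5,0.1,0,0,-0.003,0],[-0.02,0.55,0.2,0,0,-0.003,0],[-0.02,0.55,0.3,0,0,-0.003,0],[-0.02,0.55,0.4,0,0,-0.003,0],[-0.02,0.55,0.5,0,0,-0.003,0],[-0.02,0.55,0.57,0,0,-0.003,0],[-0.02,0.55,0.61,0,0,-0.003,0],[-0.02,0.55,0.62,0,0,-0.003,0]],
  ],
)

```text
time_s: 9.8
tool_pos: [0.5202, -0.2932, 0.0294]
tool_rot: [-179.9, 0.2, 11.6]
force: [-0.1, 0.5, -3.7]
grip_width: 0.0153
grasp_force: 50.0
```

```bash
python3 mv.py 0.518 -0.3094 0.0158 11
```

```text
t=9.80 [ 0.5202 -0.2932  0.0294] [-179.87    0.22   11.6 ] F [-0.1  0.5 -3.7] grip 0.0153 50.0 q [-10.  28.  46. 104. -23.  59. -33.]
-> shift [-0.0179  0.0515  0.0453] turn [-0.0007  0.0012  0.0033]
```

servo_tool(
  series=[
    [[0,0.03,0.01,0,0.001,0.003,0],[0,0.03,0.02,0,0.001,0.003,0],[0,0.03,0.03,0,0.001,0.003,0],[0,0.03,0.035,0,0.001,0.003,0],[0,0.03,0.038,0,0.001,0.003,0],[0,0.03,0.038,0,0.001,0.003,0]],
  ],
)

```text
time_s: 10.3
tool_pos: [0.5234, -0.3036, 0.0213]
tool_rot: [-180.0, -0.2, 11.0]
force: [-0.6, -0.2, -3.5]
grip_width: 0.0151
grasp_force: 50.0
```

```bash
python3 mv.py 0.518 -0.3094 0.0158 11
```

```text
t=10.30 [ 0.5234 -0.3036  0.0213] [-180.     -0.22   11.  ] F [-0.6 -0.2 -3.5] grip 0.0151 50.0 q [ -9.  29.  46. 103. -25.  58. -32.]
-> shift [-0.0213  0.0154  0.0182] turn [-0.     -0.0012 -0.    ]
```

servo_tool(
  series=[
    [[0,0,0.006,0,-0.001,0,0],[0,0,0.012,0,-0.001,0,0],[0,0,0.018,0,-0.001,0,0],[0,0,0.019,0,-0.001,0,0],[0,0,0.019,0,-0.001,0,0]],
  ],
)

```text
time_s: 10.72
tool_pos: [0.5231, -0.304, 0.0159]
tool_rot: [-180.0, -0.0, 11.0]
force: [-2.7, 0.2, 4.0]
grip_width: 0.0154
grasp_force: 50.0
```

```bash
python3 mv.py 0.518 -0.3094 0.0158 11
```

```text
t=10.72 [ 0.5231 -0.304   0.0159] [-1.7999e+02 -3.0000e-02  1.0970e+01] F [-2.7  0.2  4. ] grip 0.0154 50.0 q [ -9.  30.  46. 103. -25.  58. -32.]
-> shift [-0.0202  0.0145  0.0002] turn [-0.0001 -0.0002 -0.0001]
```

servo_tool(
  series=[
    [[0,0,0.019,0,0,0,1],[0,0,0.018,0,0,0,1],[0,0,0.018,0,0,0,1],[0,0,0.018,0,0,0,1],[0,0,0.018,0,0,0,1],[0,0,0.018,0,0,0,1],[0,0,-0.1,0,0,0,1],[0,0,-0.2,0,0,0,1],[0,0,-0.33,0,0,0,1],[0,0,-0.46,0,0,0,1],[0,0,-0.59,0,0,0,1],[0,0,-0.72,0,0,0,1]],
  ],
  grip_force=40,
)

```text
time_s: 11.72
tool_pos: [0.5227, -0.3038, 0.2333]
tool_rot: [-180.0, -0.0, 11.0]
force: [0.6, -0.0, -0.5]
grip_width: 0.0844
grasp_force: 0.0
```

```bash
python3 mv.py 0.5747 0.2692 0.2 57; python3 -c "
from h import *
d=shot('scene','s4'); C=cloud(d)
m=(C[...,2]>.055)&(C[...,2]<.072)&(abs(C[...,0]-.588)<.05)&(abs(C[...,1]+.295)<.05); p=C[m]
print(len(p),p.mean(0),np.linalg.lstsq(np.c_[p[:,:2]-p[:,:2].mean(0),np.ones(len(p))],p[:,2],rcond=None)[0])
"
```

```text
t=11.72 [ 0.5227 -0.3038  0.2333] [-1.800e+02 -3.000e-02  1.096e+01] F [ 0.6 -0.  -0.5] grip 0.0844 0.0 q [-15.  17.  53.  91. -14.  79. -40.]
-> shift [ 0.5333 -1.8423  0.1114] turn [ 1.000e-04 -2.000e-04 -2.558e-01]
210 [ 0.58798681 -0.29138406  0.06387978] [-0.06159283 -0.00614642  0.06387978]
```

The mallet is standing with its head top at 64 mm, and the slope is only noise. On to the lid.

servo_tool(
  series=[
    [[0.03,-0.1,0,0,0,-0.02,1],[0.06,-0.23,0,0,0,-0.04,1],[0.09,-0.36,0,0,0,-0.06,1],[0.12,-0.49,0,0,0,-0.08,1],[0.15,-0.62,0,0,0,-0.1,1],[0.2,-0.75,0,0,0,-0.12,1],[0.25,-0.88,0,0,0,-0.14,1],[0.28,-1,0,0,0,-0.16,1],[0.28,-1,0,0,0,-0.18,1],[0.28,-1,0,0,0,-0.2,1],[0.28,-1,0,0,0,-0.2,1]],
  ],
)

```text
time_s: 12.68
tool_pos: [0.5483, 0.0076, 0.231]
tool_rot: [180.0, 0.0, 47.2]
force: [0.4, -0.3, -0.2]
grip_width: 0.0871
grasp_force: 0.0
```

```bash
python3 mv.py 0.5747 0.2692 0.15 57
```

```text
t=12.68 [0.5483 0.0076 0.231 ] [180.     0.    47.18] F [ 0.4 -0.3 -0.2] grip 0.0871 0.0 q [-40.   6.  39.  98.  -4.  77. -43.]
-> shift [ 0.6993 -0.5283  0.2701] turn [ 0.      0.     -0.0546]
```

servo_tool(
  series=[
    [[0.09,-0.07,0,0,0,-0.02,1],[0.18,-0.14,0,0,0,-0.04,1],[0.27,-0.21,0,0,0,-0.055,1],[0.36,-0.28,0,0,0,-0.055,1],[0.45,-0.35,0,0,0,-0.055,1],[0.54,-0.42,0.05,0,0,-0.055,1],[0.63,-0.48,0.1,0,0,-0.055,1],[0.7,-0.528,0.15,0,0,-0.055,1],[0.7,-0.528,0.2,0,0,-0.055,1],[0.7,-0.528,0.27,0,0,-0.055,1],[0.7,-0.528,0.27,0,0,-0.055,1],[0.7,-0.528,0.27,0,0,-0.055,1]],
  ],
)

```text
time_s: 13.68
tool_pos: [0.5753, 0.2672, 0.1493]
tool_rot: [-180.0, 0.1, 56.7]
force: [1.2, -0.4, 0.3]
grip_width: 0.087
grasp_force: 0.0
```

```bash
python3 mv.py 0.5747 0.2692 0.029 57; python3 -c "
from h import *
d=shot('scene','s5')
cv2.imwrite('pics/c5.png',cv2.resize(d['frame'][130:260,320:470,::-1],(690,598),interpolation=cv2.INTER_CUBIC))
"
```

```text
t=13.68 [0.5753 0.2672 0.1493] [-1.7996e+02  1.4000e-01  5.6740e+01] F [ 1.2 -0.4  0.3] grip 0.087 0.0 q [-50.  20.  29.  92. -10.  71. -53.]
-> shift [ 0.0055 -0.0052  0.4011] turn [-0.0002  0.0008 -0.0014]
```

View pics/c5.png

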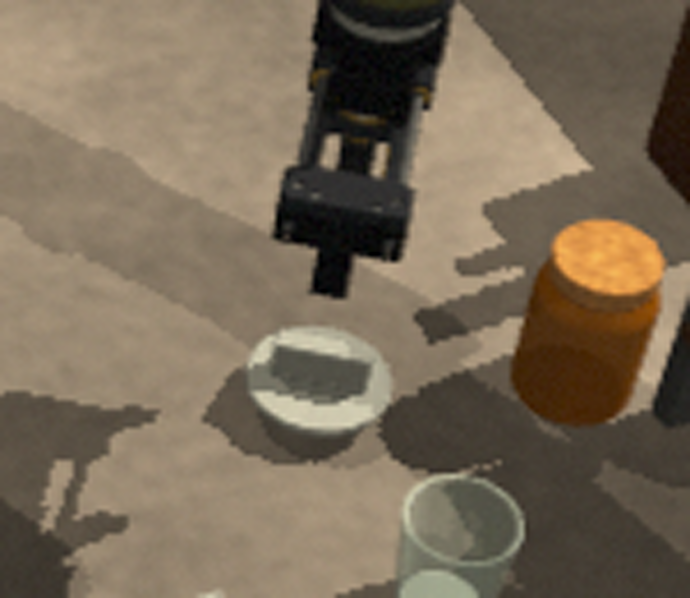

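The fingers are lined up across the bar and clear of the jar and cup. I descend and grip.

servo_tool(
  series=[
    [[0.004,-0.004,0.1,0,0,-0.001,1],[0.004,-0.004,0.2,0,0,-0.001,1],[0.004,-0.004,0.3,0,0,-0.001,1],[0.004,-0.004,0.37,0,0,-0.001,1],[0.004,-0.004,0.395,0,0,-0.001,1],[0.004,-0.004,0.395,0,0,-0.001,1],[0.004,-0.004,0.395,0,0,-0.001,0],[0.004,-0.004,0.395,0,0,-0.001,0],[0.004,-0.004,0.395,0,0,-0.001,0],[0.004,-0.004,0.395,0,0,-0.001,0],[0.004,-0.004,0.395,0,0,-0.001,0],[0.004,-0.004,0.395,0,0,-0.001,0]],
  ],
  grip_force=30,
)

```text
time_s: 14.73
tool_pos: [0.5757, 0.2702, 0.0324]
tool_rot: [180.0, -0.1, 57.1]
force: [-0.0, 0.0, 0.9]
grip_width: 0.055
grasp_force: 0.0
```

```bash
python3 mv.py 0.5747 0.2692 0.029 57
```

```text
t=14.73 [0.5757 0.2702 0.0324] [ 1.7998e+02 -6.0000e-02  5.7070e+01] F [-0.   0.   0.9] grip 0.055 0.0 q [-49.  27.  27.  98. -14.  59. -50.]
-> shift [-0.0047 -0.001   0.0114] turn [ 0.0001 -0.0003  0.0004]
```

servo_tool(
  series=[
    [[-0.003,0,0.009,0,0,0,0.4],[-0.003,0,0.009,0,0,0,0.3],[-0.003,0,0.009,0,0,0,0],[-0.003,0,0.009,0,0,0,0],[-0.003,0,0.009,0,0,0,0],[-0.003,0,0.009,0,0,0,0],[-0.003,0,0.009,0,0,0,0],[-0.003,0,0.009,0,0,0,0],[-0.003,0,0.009,0,0,0,0],[-0.003,0,0.009,0,0,0,0],[-0.003,0,0.009,0,0,0,0],[-0.003,0,0.009,0,0,0,0]],
  ],
)

```text
time_s: 15.73
tool_pos: [0.575, 0.2692, 0.029]
tool_rot: [180.0, -0.0, 57.1]
force: [0.8, -0.1, -1.0]
grip_width: 0.0157
grasp_force: 30.0
```

```bash
python3 mv.py 0.5747 0.2692 0.215 57
```

```text
t=15.73 [0.575  0.2692 0.029 ] [180.    -0.    57.07] F [ 0.8 -0.1 -1. ] grip 0.0157 30.0 q [-49.  27.  27.  98. -14.  58. -50.]
-> shift [-5.000e-04 -7.000e-04 -6.199e-01] turn [ 0.     -0.      0.0004]
```

servo_tool(
  series=[
    [[0,0,-0.08,0,0,0,0],[0,0,-0.2,0,0,0,0],[0,0,-0.3,0,0,0,0],[0,0,-0.4,0,0,0,0],[0,0,-0.5,0,0,0,0],[0,0,-0.6,0,0,-0.03,0],[0,0,-0.66,0,0,-0.06,0],[0,0,-0.66,0,0,-0.1,0],[0,0,-0.66,0,0,-0.13,0],[0,0,-0.66,0,0,-0.16,0],[0,0,-0.66,0,0,-0.2,0],[0,0,-0.66,0,0,-0.24,0]],
  ],
)

```text
time_s: 16.73
tool_pos: [0.5746, 0.2691, 0.2268]
tool_rot: [-180.0, 0.0, 100.5]
force: [0.4, 0.2, -2.0]
grip_width: 0.0161
grasp_force: 30.0
```

```bash
python3 mv.py 0.581 -0.0176 0.215 172
```

```text
t=16.73 [0.5746 0.2691 0.2268] [-1.7996e+02  1.0000e-02  1.0054e+02] F [ 0.4  0.2 -2. ] grip 0.0161 30.0 q [-46.  17.  24.  86.  -7.  78. -12.]
-> shift [-0.9434 -0.1538  0.0394] turn [-2.00e-04 -1.00e-04 -3.97e-01]
```

servo_tool(
  series=[
    [[-0.08,-0.01,0,0,0,-0.035,0],[-0.18,-0.03,0,0,0,-0.07,0],[-0.28,-0.05,0,0,0,-0.105,0],[-0.38,-0.07,0,0,0,-0.14,0],[-0.48,-0.09,0,0,0,-0.175,0],[-0.58,-0.11,0,0,0,-0.21,0],[-0.68,-0.13,0,0,0,-0.245,0],[-0.78,-0.14,0,0,0,-0.28,0],[-0.88,-0.154,0,0,0,-0.315,0],[-0.943,-0.154,0,0,0,-0.35,0],[-0.943,-0.154,0,0,0,-0.385,0],[-0.943,-0.154,0,0,0,-0.397,0]],
  ],
)

```text
time_s: 17.73
tool_pos: [0.5792, -0.0199, 0.2269]
tool_rot: [-180.0, -0.0, 171.7]
force: [-0.8, 0.6, -1.2]
grip_width: 0.016
grasp_force: 30.0
```

```bash
python3 mv.py 0.581 -0.0176 0.215 172
```

```text
t=17.73 [ 0.5792 -0.0199  0.2269] [-1.7998e+02 -2.0000e-02  1.7169e+02] F [-0.8  0.6 -1.2] grip 0.016 30.0 q [-24.  10.  26.  94.  -5.  77.  85.]
-> shift [-0.005   0.0086  0.0398] turn [-0.0001 -0.0001 -0.0017]
```

servo_tool(
  series=[
    [[-0.003,0.006,0.08,0,0,-0.001,0],[-0.003,0.006,0.16,0,0,-0.001,0],[-0.003,0.006,0.19,0,0,-0.001,0],[-0.003,0.006,0.19,0,0,-0.001,0],[-0.003,0.006,0.19,0,0,-0.001,0]],
  ],
)

```text
time_s: 18.15
tool_pos: [0.5805, -0.0158, 0.1701]
tool_rot: [-180.0, -0.0, 171.8]
force: [-0.2, 0.1, -0.2]
grip_width: 0.0158
grasp_force: 30.0
```

```bash
python3 mv.py 0.581 -0.0176 0.145 172
python3 - <<'E'
from h import *
s=load('s4'); n=shot('scene','s6')
def fit(C,z0,z1,c,r,R0):
    m=(C[...,2]>z0)&(C[...,2]<z1)&(np.hypot(C[...,0]-c[0],C[...,1]-c[1])<r); p=C[m][:,:2]; h=cv2.convexHull(p.astype(np.float32))[:,0]
    for k in range(3):
        A=np.c_[2*h,np.ones(len(h))]; x=np.linalg.lstsq(A,(h**2).sum(1),rcond=None)[0]; rr=np.sqrt(x[2]+x[:2]@x[:2]); e=abs(np.hypot(*(h-x[:2]).T)-rr); h=h[e<max(np.percentile(e,85),.0005)]
    return len(p),x[:2].round(4),rr.round(4)
print('ring scene',fit(cloud(s),.123,.138,(.582,-.018),.056,.05))
print('ring top',fit(cloud(load('top0')),.121,.136,(.58,-.018),.056,.05))
C=cloud(n); z=get_obs()['tool_pos'][2]-.029
print('cap z',z+.0245, fit(C,z+.018,z+.030,(.582,-.018),.056,.048))
def crop(d,x,y,k): return cv2.resize(d['frame'][y-k:y+k,x-k:x+k,::-1],(390,390),interpolation=cv2.INTER_CUBIC)
cv2.imwrite('pics/c6.png',np.hstack([crop(n,300,210,45),crop(n,300,200,100)]))
E
```

```text
t=18.15 [ 0.5805 -0.0158  0.1701] [-1.7998e+02 -4.0000e-02  1.7182e+02] F [-0.2  0.1 -0.2] grip 0.0158 30.0 q [-24.  12.  26.  98.  -6.  71.  85.]
-> shift [-0.0027 -0.0056  0.0837] turn [-0.0001 -0.0002 -0.001 ]
ring scene (571, array([ 0.582 , -0.0164]), np.float64(0.0513))
ring top (567, array([ 0.58  , -0.0185]), np.float64(0.05))
cap z 0.16657661601167567 (482, array([ 0.5805, -0.0159]), np.float64(0.0476))
```

View pics/c6.png

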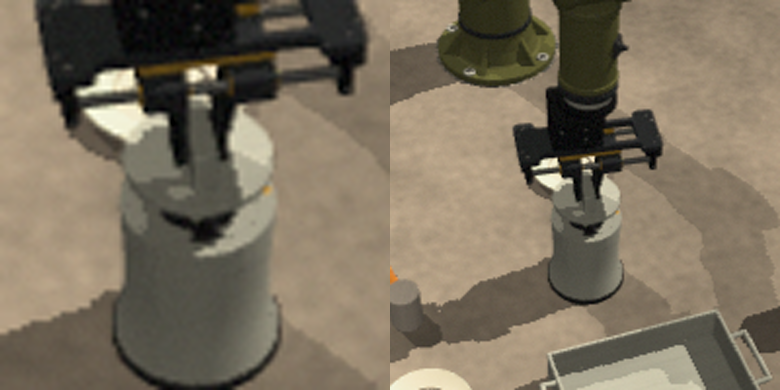

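The cap is centred within about 1–1.5 mm, and the slot is directly under the lug at about (205,228) in the left crop. I apply that correction and insert.

servo_tool(
  series=[
    [[-0.003,-0.004,0.01,0,0,-0.001,0],[-0.003,-0.004,0.02,0,0,-0.001,0],[-0.003,-0.004,0.03,0,0,-0.001,0],[-0.003,-0.004,0.04,0,0,-0.001,0],[-0.003,-0.004,0.046,0,0,-0.001,0],[-0.003,-0.004,0.052,0,0,-0.001,0],[-0.003,-0.004,0.052,0,0,-0.001,0]],
  ],
)

```text
time_s: 18.78
tool_pos: [0.5823, -0.0168, 0.1546]
tool_rot: [180.0, 0.1, 172.0]
force: [2.1, 0.7, -1.2]
grip_width: 0.0159
grasp_force: 30.0
```

```bash
python3 mv.py 0.5813 -0.0172 0.145 172
```

```text
t=18.78 [ 0.5823 -0.0168  0.1546] [1.7997e+02 1.2000e-01 1.7202e+02] F [ 2.1  0.7 -1.2] grip 0.0159 30.0 q [-23.  13.  26.  99.  -6.  69.  86.]
-> shift [ 0.0033 -0.0017  0.032 ] turn [0.0002 0.0007 0.0001]
```

servo_tool(
  series=[
    [[0.001,0,0.006,0,0,0,0],[0.001,0,0.012,0,0,0,0],[0.001,0,0.018,0,0,0,0],[0.001,0,0.024,0,0,0,0],[0.001,0,0.03,0,0,0,0],[0.001,0,0.033,0,0,0,0],[0.001,0,0.033,0,0,0,0],[0.001,0,0.033,0,0,0,0]],
  ],
)

```text
time_s: 19.45
tool_pos: [0.5824, -0.0168, 0.1451]
tool_rot: [180.0, 0.2, 172.0]
force: [6.2, 0.2, 2.0]
grip_width: 0.0158
grasp_force: 30.0
```

```bash
python3 mv.py 0.5813 -0.0172 0.145 172
```

```text
t=19.45 [ 0.5824 -0.0168  0.1451] [1.7996e+02 1.7000e-01 1.7202e+02] F [6.2 0.2 2. ] grip 0.0158 30.0 q [-23.  14.  26. 100.  -6.  68.  86.]
-> shift [ 0.0036 -0.002   0.0004] turn [0.0002 0.001  0.0001]
```

It is seated, with the lid origin at 116 mm. I relieve the side load and turn clockwise.

servo_tool(
  series=[
    [[-0.003,0,0.002,0,-0.001,0,0],[-0.003,0,0.002,0,-0.001,0.025,0],[-0.003,0,0.002,0,-0.001,0.05,0],[-0.003,0,0.002,0,-0.001,0.075,0],[-0.003,0,0.002,0,-0.001,0.1,0],[-0.003,0,0.002,0,-0.001,0.125,0],[-0.003,0,0.002,0,-0.001,0.125,0],[-0.003,0,0.002,0,-0.001,0.125,0]],
  ],
)

```text
time_s: 20.12
tool_pos: [0.5829, -0.0185, 0.1451]
tool_rot: [180.0, 0.3, 149.5]
force: [3.8, -1.3, 4.6]
grip_width: 0.0154
grasp_force: 30.0
```

```bash
python3 mv.py 0.582 -0.0172 0.145 127
```

```text
t=20.12 [ 0.5829 -0.0185  0.1451] [179.97   0.33 149.45] F [ 3.8 -1.3  4.6] grip 0.0154 30.0 q [-26.  14.  29. 100.  -7.  68.  64.]
-> shift [0.0048 0.0023 0.0002] turn [0.0005 0.0018 0.1247]
```

servo_tool(
  series=[
    [[0,0,0,0,0,0.025,0],[0,0,0,0,0,0.05,0],[0,0,0,0,0,0.075,0],[0,0,0,0,0,0.1,0],[0,0,0,0,0,0.125,0],[0,0,0,0,0,0.125,0],[0,0,0,0,0,0.125,0],[0,0,0,0,0,0.125,0]],
  ],
)

```text
time_s: 20.78
tool_pos: [0.5823, -0.0188, 0.145]
tool_rot: [179.9, 0.2, 126.9]
force: [3.0, -2.0, 6.3]
grip_width: 0.0156
grasp_force: 30.0
```

```bash
python3 mv.py 0.582 -0.0172 0.145 127
python3 - <<'E'
from h import *
n=shot('scene','s7'); t=shot('top','t7')
C=cloud(n); p=C[(C[...,2]>.14)&(C[...,2]<.146)&(np.hypot(C[...,0]-.582,C[...,1]+.017)<.055)]
print('cap plane',len(p),np.linalg.lstsq(np.c_[p[:,:2]-p[:,:2].mean(0),np.ones(len(p))],p[:,2],rcond=None)[0])
print(cv2.minEnclosingCircle(p[:,:2].astype(np.float32)))
def crop(d,x,y,k): return cv2.resize(d['frame'][y-k:y+k,x-k:x+k,::-1],(390,390),interpolation=cv2.INTER_CUBIC)
cv2.imwrite('pics/c7.png',np.hstack([crop(n,300,210,40),crop(n,250,210,140)]))
E
```

```text
t=20.78 [ 0.5823 -0.0188  0.145 ] [179.9    0.25 126.95] F [ 3.  -2.   6.3] grip 0.0156 30.0 q [-28.  14.  31. 100.  -8.  68.  42.]
-> shift [0.0049 0.0024 0.0001] turn [ 0.0005  0.0014 -0.0003]
cap plane 299 [ 0.01441336 -0.00260382  0.14222837]
((0.5832722187042236, -0.017971079796552658), 0.047830093652009964)
```

View pics/c7.png

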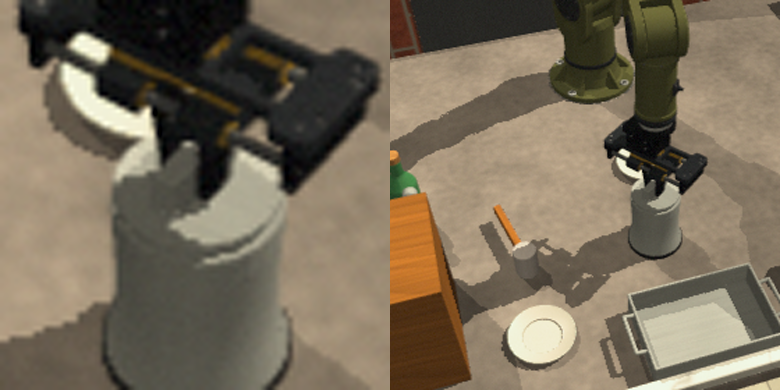

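The lid is seated flat and turned about 45° with the gripper. The mallet is upright and released, the bystanders are undisturbed, and the pin is under the cap. I'm handing in.

```bash
python3 -c "
from h import *
print(env.sign_off())"
```

```text
the job is handed in; nothing more can be done
None
```

I handed the job in at about 21 s; sign-off returned no verdict. The pin is flush and the mallet stands on its head within about 12 mm of where it started. The lid is seated, turned about 45° clockwise and still gripped.

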